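# Unclip and lift off the control box cover

## Robot

A 6-joint arm with a two-finger parallel gripper is mounted at the origin on a cart in front of the work surface, level with it; the furniture and walls round the work are solid. World frame = base frame: x ahead of the robot, y to its left, z up, the work surface at z = 0. Lengths are in mm, angles in degrees, forces in N, time in s.
With the tool pointing down it reaches from about 350 to 775 mm from the base axis. Payload 5.5 kg.
Tool frame: the origin (TCP) lies midway between the tips of the shut fingers; the grasp point (between the pads) lies 19 mm behind it; z points along the fingers, y is the line along which they close (so a half turn about z gives the same grasp; the last joint's range is limited). The gripper opens to 85 mm and grips with 20 to 120 N. Pads are 22 mm wide; open, the fingers measure 114 mm over their backs; the gripper's body (76 mm by 85 mm) begins 54 mm behind the grasp point. The pads swing forward as they close: fully open they stand 13 mm farther back than shut.
Start: joints at [67.46, 17.945, 2.641, 74.691, 0, 82.002], TCP at [144.396, 556.616, 231.323] pointing down, gripper open.
Joint ranges: [-158.12, 158.12], [-49.38, 96.58], [-58.88, 72.47], [-126.05, 133.96], [-84.25, 85.87], [-180, 180]. Speed limits (degrees/s): [147.25, 147.25, 180, 180, 180, 180].

## Interface

Orientations are given as [roll, pitch, yaw] about the fixed x, y, z axes, in that order (R = Rz(yaw) Ry(pitch) Rx(roll)).
In Python, from rig import read_state, imaging, finish_job, finder gives the robot as it stands. The module is installed in compiled form; this text tells all that it offers.
- The arm moves only by the tool play_rows, never from a script. Its argument "series" is a list of rows, each a list of 2 entries, a list of its own where there are three numbers: the shift along the tool's x, y, z in cm, then the turn about the tool's z in degrees. In form: [[[tx, ty, tz], roll], ...]. A call has 1 to 10 rows; each row shifts and turns the commanded pose from where the row before left it, along the tool's axes as they then stand; what a row does not reach is not made up. A row lasts 1/8 s, in which the tool goes at most 62.5 mm and 10.7 degrees, less where a joint would pass 70% of its speed; a pose out of reach is approached as far as the arm can. A call with a gripper value outside its range is refused whole. "jaw" is the opening, from 0 (shut) to 1 (fully open), set as the call begins (left out, the last holds). The fingers move at their own pace and stop on an object; "squeeze" is the grip in N (left out, the last holds). Time passes only in rows, so rows that do not move let the fingers close. It gives the time, the measured TCP pose, the force, the opening and the grip force at its end, in the units of the state.
- read_state(): the state, without advancing time (a new reading comes with each control period).
- imaging.read_camera(name): name is "side" or "top" or "wrist"; returns a dict with "img" (420x560x3 uint8, red, green, blue), "depth" (420x560 float32, mm along the optical axis (not along the pixel's ray), 0 where there is no reading), "mtx" (3x3 intrinsics, pixels), "extrinsics" (4x4, takes a point from world to camera coordinates). Camera axes: x right, y down, z forward; pixel columns grow to the right and rows downward; lengths in mm; the calibration is good to about 2 mm. A picture is of the moment at which its call begins.
- finish_job(): hands the job in; it is judged then, once.
Trained networks look in a picture, given as the dict that the camera call returned (one of the last four; its "shot" number tells which), for a name from the list of things; names that differ only in an ending like _2 or _b are one class to them, and where a whole thing is asked for, a point or a joint stands for the part that bears it (a point fixed in the world has none). Each returns a list of dicts, best first, with "confidence" (0 to 1); they miss things now and then, are a little off and sometimes report something else, mostly with a low value. They report only what shows in the picture. A call takes as long as a camera call.
- finder.cut_out(label, picture): "region" (420x560 bool, what is visible of it).
- finder.place_of(label, picture): "location" ([x, y, z] in mm, in world coordinates, good to about 4 mm: a listed point, or the origin of a listed thing).
The state is a dict: "time": time; "qpos": joint angles; "joint_velocities": joint speeds; "effort": joint torques, N m; "tool_pos": TCP position; "eef_rot": TCP orientation; "force": force on the tool from outside, world axes, zero at the start; "moment": the same for the moment, N m; "opening": finger opening in mm; "finger_force": force on a finger pad.
Only numpy, scipy, OpenCV 4.12 (cv2) and the standard library are available. Lean on these libraries where they do the work, as an engineer would, in place of code of your own. Each camera call takes 0.05 s, during which the arm holds its last target. There are 200 camera calls.

## Task

The relays in the control box that is screwed to the bench need checking, so take its clip-on cover off: press the springy upright lever at the front in towards the cover, feeling for the point where its hook is free of the steel keeper, too little or too far and it stays caught, so never force it, and lift the front edge while you hold the lever there. Then draw the cover forward out of its two rear catches, lift it off and lay it down gently, right way up, on the clear bench to the right of the box. Leave everything that lies around as it is.

Things in the scene. Friction and masses are not known exactly. Their poses are not given: they have to be found in the camera images.
- control_box: Low grey relay box screwed to the bench. Base plate 186 (x) x 112 (y) x 8 mm, from x = -106 to +80 mm; origin at its underside, on the bench; z up, x from its front (lever and keeper, towards the robot) to its rear. Three relays under the cover stand up to 47 mm above the bench. Low rims inside the cover's long sides guide it with 2 mm play.
- keeper (a point): Mean place of the inner lip's edge of the keeper, a steel C-rail 30 mm wide (y): inner lip 16.5 to 20 mm above the bench, from here to +x; outer lip 15.5 to 18.5 mm, its edge 15 mm to -x; the hook's foot, 13 mm long, comes out only between the two. Clamped in slotted holes, the keeper's set along x differs from box to box by up to 2.5 mm either way; no reading tells it, this point stays.
- rear_catch (a point): Midway between the box's two rear catches, 28 mm either side of it in y (x = 63 to 73 mm from the box's origin, tops 20 mm above the bench). They overhang the cover's two rear lugs by 3 mm: the cover comes out when it has moved 4.5 mm to the box's -x, and cannot while the hook is in the keeper. The lugs have 2 mm play in height, 1 mm in x.
- cover: Loose grey plastic cover, an upside-down tray 120 (x) x 86 (y) x 50 mm, 3 mm walls, 0.2 to 0.32 kg. Origin at the middle of its open lower edge: 8 mm above the bench while on the box, 0 when it lies on the bench; axes then as the box's. Lugs stand 6 mm out at the lower rear edge. At the front it carries the clip with the lever. Nothing reaches below its lower edge.
- lever_pivot (a point): Middle of the line about which the clip's lever rocks, 30 mm above the cover's lower edge, 18 mm in front of its front wall. At its top end a black roller sleeve, at its bottom end the foot, 2 to 7 mm above the lower edge, with the nose to +x (9 mm) and a low heel to -x (4 mm). Spring 1.2 N m/rad, about 0.6 N per mm at lever_grip; it swings back when let go.
- lever_grip (a point): Middle of the sleeve, 18 mm long (y), 9 mm across, free to turn about y; 74 mm above the cover's lower edge (24 above its top), moves with the lever. Pinch from above across the 18 mm. Pushed to the box's +x by 9 mm (4 to 14 with the keeper's set) the nose is free of the inner lip; about 2 to 3 mm further the heel is under the outer lip. Caught, the front rises only 2 mm.
- rib_grip (a point): Middle of the grip rib on top of the cover, 12 mm wide (y), 56 mm long (x), 50 to 72 mm above the lower edge; this point is 11 mm below the rib's top face and 4 mm to +x of the cover's origin.
- cover_front (a point): Middle of the cover's lower front edge, 60 mm to -x of the cover's origin; 8 mm above the bench while on. As it rises the cover turns about its rear lugs: per mm of rise carry the lever 0.5 to 0.7 mm on to +x. Up by 11 mm the foot is above the keeper; with the lever let back there, the nose rests on the inner lip and props the front up 8 to 10 mm (it bears only a few N).
- screwdriver_1: Screwdriver with orange handle, 213 x 26 x 22 mm, on the bench left of the box; not part of the job.
- tape_dispenser: Blue tape dispenser, 56 x 154 x 84 mm, behind the box on the right; not part of the job.
- stop_block: Black stop block with a knurled screw, 40 x 85 x 49 mm, to the right of the dispenser; not part of the job.
- relay_box_7: Film-wrapped carton, 108 x 136 x 48 mm, to the right of the stop block; not part of the job.
- scissors: Scissors with red handles, 80 x 174 x 9 mm, far right; not part of the job.
- marker_0: White marker with black cap, 131 x 14 x 14 mm, front right; not part of the job.
- hex_key: Hex key with red sleeve, 33 x 94 x 12 mm, behind the box on the left; not part of the job.

How it is judged (in metres and radians):
On the way:
1. the hook is out of the keeper and the cover's front edge is raised by more than 9 mm (z of cover_front in the frame of control_box above 0.017 m), for 0.1 s.
At the end, for the whole second after the job is handed in: the cover lies flat and right way up on the bench top (lower edge within 4 mm of it, tilt under 0.06 rad), at rest, to the right of the box and clear of it (its middle more than 80 mm to -y of the box's) (height (world z) of cover between -0.004 and 0.004 m and angle between cover's own z axis and vertical below 0.06 rad and y of cover in the frame of control_box below -0.08 m and linear speed of cover below 0.01 m/s and contact force between cover and control_box below 0.1 N); the robot touches nothing.
It fails at once if the cover with its hook and the box with its keeper and catches are forced against each other (contact forces over 40 N in all) (contact force between cover and control_box above 40 N).
It fails at once if the cover is dropped: out of the fingers it falls faster than 0.5 m/s, as from over 13 mm (contact force between the fingers and cover below 0.05 N and linear speed of cover above 0.5 m/s).
It fails at once if a thing lying around is moved by more than 20 mm (distance of any of screwdriver_1, tape_dispenser, stop_block, relay_box_7, scissors, marker_0, hex_key from where it was at the start of the episode above 0.02 m).
It also fails if it takes over 67 s, if anything falls off the work surface, if the arm or the gripper's body presses on something with over 40 N, if the wrist force passes 120 N, or if a joint passes its speed limit or range.

## Working session

There is one attempt and no reset: what is moved stays moved. The work goes in short steps, Python scripts to look and compute and a tool call to move; the robot and the scene stay as the last step left them, time stands still between calls to the robot, and variables do not carry over. Pictures are saved under pics/ and viewed, at most 10 in all, crops included, and the job is handed in when it is done.

Besides the shell and the picture viewer there is one more tool, called after ">>>" as a command line: name --argument value ..., lists and objects as JSON in quotes. play_rows: Moves the arm, as the interface text tells. Its arguments: {"type":"object","properties":{"series":{"type":"array"},"jaw":{"type":"number"},"squeeze":{"type":"number"}},"required":["series"]}

```bash
mkdir -p pics; cat > h.py <<'E'
import numpy as np, cv2
from rig import read_state, imaging, finish_job, finder
def st():
    s=read_state(); print({k:np.round(s[k],2).tolist() for k in ("time","qpos","tool_pos","eef_rot","force","moment","opening","finger_force")})
    return s
def find(names,p):
    for n in names:
        print(n,[(np.round(d["location"],1).tolist(),round(d["confidence"],2)) for d in finder.place_of(n,p)[:2]])
E
python3 - <<'E'
from h import *
st()
for c in ("top","side"):
    p=imaging.read_camera(c); cv2.imwrite(f"pics/{c}0.png",p["img"][:,:,::-1])
    print(c); find(["control_box","keeper","rear_catch","cover","lever_pivot","lever_grip","rib_grip","cover_front","tape_dispenser","stop_block","relay_box_7","scissors","marker_0"],p)
a=cv2.imread("pics/top0.png");b=cv2.imread("pics/side0.png")
cv2.imwrite("pics/both.png",cv2.resize(np.vstack([a,b]),(400,600)))
E
```

```text
{'time': 0.0, 'qpos': [67.46, 17.99, 2.58, 74.69, -0.0, 82.0], 'tool_pos': [144.16, 556.08, 230.39], 'eef_rot': [-179.89, -0.01, 165.46], 'force': [-0.09, -0.46, 0.33], 'moment': [0.06, 0.04, -0.01], 'opening': 85.24, 'finger_force': 0.0}
top
control_box [([635.0, -30.4, 14.6], 0.5)]
keeper [([496.6, -9.0, 21.5], 0.96)]
rear_catch [([637.1, -30.6, 16.6], 0.83)]
cover [([571.4, -21.5, 7.2], 0.92)]
lever_pivot [([493.5, -7.9, 35.4], 0.82)]
lever_grip [([496.5, -10.9, 82.0], 0.49), ([496.7, -8.0, 21.7], 0.44)]
rib_grip [([573.5, -21.2, 68.7], 0.88), ([513.0, -8.6, 12.2], 0.6)]
cover_front [([509.6, -11.3, 12.3], 0.7), ([496.0, -8.5, 84.9], 0.16)]
tape_dispenser [([676.4, -171.0, -1.9], 0.93)]
stop_block [([653.4, -236.3, -1.7], 0.77)]
relay_box_7 [([640.1, -347.9, 3.6], 0.57)]
scissors [([503.9, -476.3, -4.5], 0.96)]
marker_0 [([430.0, -414.9, -0.2], 0.81)]
side
control_box [([569.9, -24.6, 1.4], 0.89)]
keeper [([496.9, -14.0, 21.3], 0.85), ([708.7, 202.3, 1.4], 0.63)]
rear_catch [([636.6, -29.6, 24.3], 0.61)]
cover [([572.6, -23.5, 6.0], 0.71)]
lever_pivot [([494.0, -7.8, 35.5], 0.69)]
lever_grip [([495.0, -12.0, 81.5], 0.41)]
rib_grip [([432.1, -415.5, 1.3], 0.54)]
cover_front [([506.2, -11.0, 13.8], 0.6), ([494.5, -4.9, 38.7], 0.33)]
tape_dispenser [([676.3, -176.0, 0.6], 0.87), ([431.3, -420.9, -0.8], 0.46)]
stop_block [([653.9, -240.1, -0.1], 0.43)]
relay_box_7 [([632.4, -346.2, -1.1], 0.85)]
scissors [([495.8, -481.9, -1.4], 0.48)]
marker_0 [([432.2, -424.0, 1.3], 0.41)]
```

View pics/top0.png

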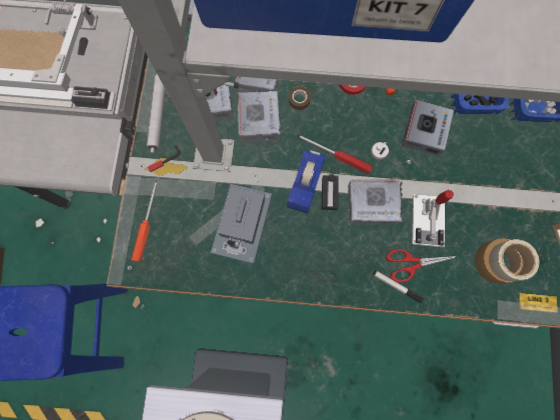

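View pics/side0.png

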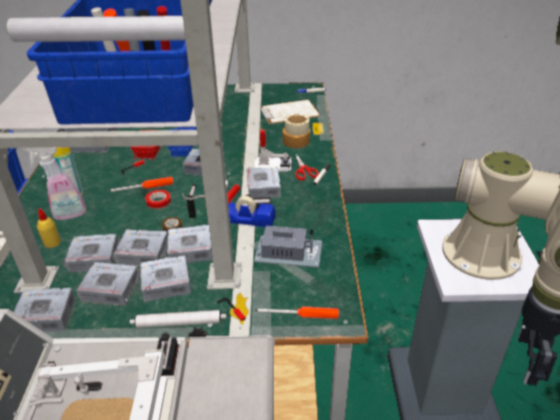

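The top view shows the box at about (240,222), with the lever end at (235,245) and the rear towards the upper right. The bench between the dispenser (307,182) and the scissors (400,262) is clear around (330,245). Next I move above the lever for a close wrist view.

>>> play_rows --series '[[[-4.25,-4.23,0],0],[[-4.25,-4.23,0],0],[[-4.25,-4.23,0],0],[[-4.25,-4.23,0],0],[[-4.25,-4.23,0],0],[[-4.25,-4.23,0],0],[[-4.25,-4.23,0],0],[[-4.25,-4.23,0],0],[[-4.25,-4.23,0],0],[[-4.25,-4.23,0],0]]' --jaw 0.6

```text
time: 2.65
tool_pos: [450.4, 38.5, 231.6]
eef_rot: [180.0, 0.1, 165.4]
force: [1.2, 0.9, 1.0]
opening: 51.0
finger_force: 0.0
```

>>> play_rows --series '[[[-4.25,-4.23,0],0],[[0,0,0],-5.5],[[0,0,0],0]]'

```text
time: 3.02
tool_pos: [480.1, -11.9, 231.0]
eef_rot: [180.0, -0.0, 170.8]
force: [0.1, -0.1, -0.4]
opening: 51.1
finger_force: 0.0
```

```bash
python3 - <<'E'
from h import *
st()
p=imaging.read_camera("wrist"); cv2.imwrite("pics/w1.png",p["img"][:,:,::-1])
N=["control_box","keeper","rear_catch","cover","lever_pivot","lever_grip","rib_grip","cover_front"]
find(N,p)
E
```

```text
{'time': 3.02, 'qpos': [-11.02, 7.48, -10.78, 71.78, 0.01, -1.82], 'tool_pos': [480.1, -11.89, 231.05], 'eef_rot': [179.99, -0.04, 170.81], 'force': [0.14, -0.13, -0.43], 'moment': [0.05, 0.04, 0.03], 'opening': 51.09, 'finger_force': 0.0}
control_box []
keeper [([499.7, -8.2, 22.2], 0.55)]
rear_catch [([570.0, -21.5, 68.1], 0.17)]
cover [([575.2, -25.0, 5.6], 0.89)]
lever_pivot [([492.2, -10.2, 36.8], 0.73)]
lever_grip [([492.3, -12.1, 82.2], 0.97)]
rib_grip [([576.0, -19.2, 67.0], 0.67)]
cover_front [([506.2, -14.4, 9.6], 0.8)]
```

View pics/w1.png

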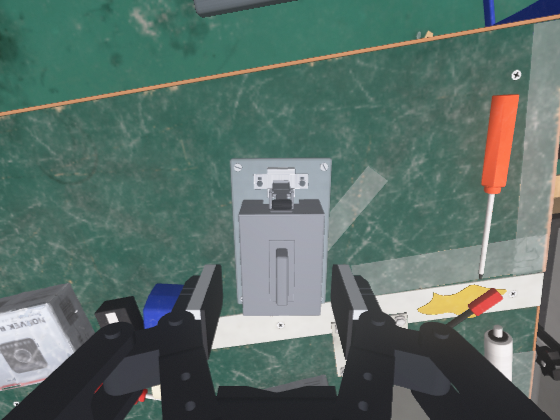

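The wrist view shows the box almost square with the tool. The lever sleeve is at about (282,198) and the rib at (282,277). I'll get the yaw and exact positions from depth.

```bash
cat >> h.py <<'E'
def cloud(p):
    d=p["depth"];v,u=np.indices(d.shape);K=p["mtx"]
    c=np.stack([(u-K[0,2])/K[0,0]*d,(v-K[1,2])/K[1,1]*d,d,np.ones_like(d)],-1)
    w=c@np.linalg.inv(p["extrinsics"]).T
    w=w[...,:3]; w[d==0]=np.nan
    return w
def rect(pts): return [np.round(x,1) for x in cv2.minAreaRect(pts[:,:2].astype(np.float32))]
E
python3 - <<'E'
from h import *
p=imaging.read_camera("wrist"); w=cloud(p)
roi=np.zeros(w.shape[:2],bool); roi[150:325,228:335]=True
for n,a,b in (("base",5,11),("top",53,62),("rib",74,90)):
    m=roi&(w[...,2]>a)&(w[...,2]<b)
    k,l,s,c=cv2.connectedComponentsWithStats(m.astype(np.uint8))
    for i in range(1,k):
        if s[i,4]>25:
            q=w[l==i]; print(n,s[i].tolist(),rect(q),q.mean(0).round(1),q[:,2].max().round(1))
E
```

```text
base [229, 158, 102, 146, 4568] [array([555.7, -19. ]), array([111.8, 185.6]), np.float64(81.1)] [506.1 -12.1   7.9] 11.0
top [273, 193, 16, 4, 41] [array([491.5,  -8.4]), array([14.8,  3.1]), np.float64(81.0)] [490.9  -8.5  56.6] 62.0
top [237, 212, 87, 104, 7746] [array([568.9, -21. ]), array([ 86.1, 121. ]), np.float64(81.1)] [563.5 -20.2  57.9] 61.8
rib [270, 199, 21, 11, 213] [array([491.7,  -9.3]), array([18.2,  8.8]), np.float64(83.2)] [491.   -9.   84.9] 88.2
rib [275, 254, 12, 52, 609] [array([572.7, -21.2]), array([11.2, 56.2]), np.float64(80.9)] [570.8 -21.1  79.4] 81.6
```

>>> play_rows --series '[[[-1.1,0.45,2.0],-0.3],[[0,0,4.0],0],[[0,0,4.0],0],[[0,0,4.0],0],[[0,0,2.5],0],[[0,0,0],0],[[0,0,0],0]]' --jaw 0.45

```text
time: 4.4
tool_pos: [492.4, -8.5, 67.3]
eef_rot: [180.0, 0.1, 171.3]
force: [-0.1, -0.3, -0.2]
opening: 38.2
finger_force: 0.0
```

>>> play_rows --series '[[[0,0,0],0],[[0,0,0],0],[[0,0,0],0],[[0,0,0],0],[[0,0,0],0],[[0,0,0],0]]' --jaw 0.1 --squeeze 40

```text
time: 5.15
tool_pos: [492.9, -8.6, 67.6]
eef_rot: [180.0, 0.2, 171.3]
force: [-0.7, 0.8, 5.6]
opening: 16.1
finger_force: 39.0
```

```bash
python3 - <<'E'
from h import *
st()
p=imaging.read_camera("wrist"); cv2.imwrite("pics/w2.png",p["img"][:,:,::-1])
find(["lever_grip","cover_front","lever_pivot"],p)
E
```

```text
{'time': 5.15, 'qpos': [-10.35, 15.46, -25.19, 49.18, 0.01, -1.6], 'tool_pos': [492.93, -8.62, 67.63], 'eef_rot': [179.99, 0.17, 171.26], 'force': [-0.74, 0.81, 5.61], 'moment': [0.06, 0.06, -0.04], 'opening': 16.06, 'finger_force': 38.99}
lever_grip [([491.6, -9.6, 81.2], 0.77), ([510.4, -14.7, 8.8], 0.29)]
cover_front [([509.6, -13.4, 4.9], 0.61)]
lever_pivot [([492.4, -6.4, 40.0], 0.59)]
```

View pics/w2.png

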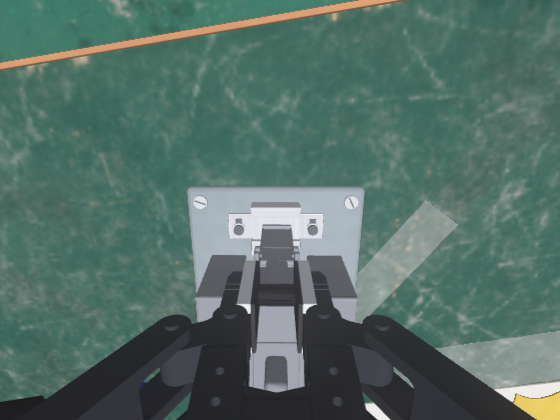

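>>> play_rows --series '[[[0,0,-0.1],0],[[-0.2,0,0],0],[[-0.2,0,0],0],[[0,0,0],0]]'

```text
time: 5.85
tool_pos: [495.8, -9.1, 67.6]
eef_rot: [180.0, 0.0, 171.3]
force: [-0.7, 1.1, 6.6]
opening: 15.7
finger_force: 39.4
```

>>> play_rows --series '[[[0,0,-0.1],0],[[0,0,-0.1],0],[[0,0,0],0],[[0,0,0],0]]'

```text
time: 6.35
tool_pos: [495.3, -9.0, 69.0]
eef_rot: [180.0, -0.0, 171.3]
force: [-0.8, -0.1, -0.6]
opening: 15.7
finger_force: 39.0
```

>>> play_rows --series '[[[0,0,-0.1],0],[[0,0,-0.1],0],[[0,0,0],0],[[0,0,0],0]]'

```text
time: 6.85
tool_pos: [494.6, -8.9, 70.2]
eef_rot: [180.0, -0.1, 171.3]
force: [0.9, 0.5, -14.5]
opening: 15.8
finger_force: 39.2
```

>>> play_rows --series '[[[-0.1,0,0.05],0],[[0,0,0],0],[[0,0,0],0]]'

```text
time: 7.22
tool_pos: [495.8, -9.0, 70.3]
eef_rot: [180.0, -0.1, 171.3]
force: [-1.8, 0.1, -15.6]
opening: 16.1
finger_force: 39.2
```

>>> play_rows --series '[[[-0.1,0,0.01],0],[[0,0,0],0],[[0,0,0],0]]'

```text
time: 7.6
tool_pos: [496.6, -9.2, 70.3]
eef_rot: [-180.0, -0.1, 171.3]
force: [-5.2, -0.2, -14.8]
opening: 15.8
finger_force: 39.3
```

>>> play_rows --series '[[[-0.1,0,0.01],0],[[0,0,0],0],[[0,0,0],0]]'

```text
time: 7.98
tool_pos: [497.9, -9.5, 70.3]
eef_rot: [-180.0, -0.1, 171.3]
force: [-5.0, -0.5, -14.0]
opening: 16.1
finger_force: 39.3
```

>>> play_rows --series '[[[-0.1,0,0.02],0],[[0,0,0],0],[[0,0,0],0]]'

```text
time: 8.35
tool_pos: [499.1, -9.7, 70.3]
eef_rot: [-180.0, -0.0, 171.3]
force: [-5.9, -1.1, -13.7]
opening: 16.1
finger_force: 39.4
```

>>> play_rows --series '[[[-0.1,0,0.02],0],[[0,0,0],0],[[0,0,0],0]]'

```text
time: 8.72
tool_pos: [499.9, -9.9, 70.3]
eef_rot: [-180.0, -0.1, 171.3]
force: [-5.4, -0.3, -12.2]
opening: 16.0
finger_force: 39.5
```

>>> play_rows --series '[[[-0.1,0,0.02],0],[[0,0,0],0],[[0,0,0],0]]'

```text
time: 9.1
tool_pos: [501.1, -10.0, 70.2]
eef_rot: [-180.0, -0.0, 171.3]
force: [-5.7, -0.5, -11.3]
opening: 16.5
finger_force: 39.5
```

>>> play_rows --series '[[[-0.1,0,0],0],[[0,0,0],0],[[0,0,0],0]]'

```text
time: 9.48
tool_pos: [501.6, -10.1, 70.2]
eef_rot: [-180.0, -0.1, 171.3]
force: [-7.5, -1.3, -9.7]
opening: 16.0
finger_force: 39.6
```

>>> play_rows --series '[[[-0.1,0,0],0],[[0,0,0],0],[[0,0,0],0]]'

```text
time: 9.85
tool_pos: [502.4, -10.3, 70.2]
eef_rot: [-180.0, -0.1, 171.3]
force: [-8.4, -1.0, -9.8]
opening: 16.1
finger_force: 39.6
```

>>> play_rows --series '[[[-0.02,0,-0.07],0],[[0,0,0],0],[[0,0,0],0]]'

```text
time: 10.22
tool_pos: [502.3, -10.2, 70.3]
eef_rot: [-180.0, -0.2, 171.3]
force: [-7.2, -1.0, -13.0]
opening: 16.3
finger_force: 39.4
```

>>> play_rows --series '[[[-0.1,0,0],0],[[0,0,0],0],[[0,0,0],0]]'

```text
time: 10.6
tool_pos: [502.9, -10.4, 70.3]
eef_rot: [-180.0, -0.2, 171.3]
force: [-8.9, -1.6, -12.6]
opening: 16.1
finger_force: 39.4
```

>>> play_rows --series '[[[-0.1,0,0],0],[[0,0,0],0],[[0,0,0],0]]'

```text
time: 10.98
tool_pos: [503.5, -10.4, 70.2]
eef_rot: [-180.0, -0.2, 171.3]
force: [-9.2, -0.2, -12.5]
opening: 15.8
finger_force: 39.5
```

>>> play_rows --series '[[[-0.1,0,0],0],[[0,0,0],0],[[0,0,0],0]]'

```text
time: 11.35
tool_pos: [504.4, -10.6, 70.2]
eef_rot: [-180.0, -0.2, 171.3]
force: [-8.9, 0.0, -11.5]
opening: 16.1
finger_force: 39.5
```

>>> play_rows --series '[[[-0.1,0,0],0],[[0,0,0],0],[[0,0,0],0]]'

```text
time: 11.72
tool_pos: [505.1, -10.7, 70.1]
eef_rot: [-180.0, -0.3, 171.3]
force: [-9.1, -0.4, -11.4]
opening: 15.8
finger_force: 39.5
```

>>> play_rows --series '[[[-0.1,0,0],0],[[0,0,0],0],[[0,0,0],0]]'

```text
time: 12.1
tool_pos: [505.8, -10.8, 70.1]
eef_rot: [-180.0, -0.3, 171.3]
force: [-9.7, -0.3, -10.7]
opening: 15.9
finger_force: 39.5
```

>>> play_rows --series '[[[-0.1,0,0],0],[[0,0,0],0],[[0,0,0],0]]'

```text
time: 12.48
tool_pos: [506.5, -11.0, 70.0]
eef_rot: [-180.0, -0.3, 171.3]
force: [-10.5, -0.6, -10.4]
opening: 15.7
finger_force: 39.6
```

```bash
python3 - <<'E'
from h import *
st()
p=imaging.read_camera("wrist"); cv2.imwrite("pics/w3.png",cv2.resize(p["img"][170:330,160:400,::-1],(720,480)))
find(["lever_grip","cover_front","lever_pivot"],p)
w=cloud(p)
for u,v in ((220,280),(335,280),(230,275),(325,275),(220,290)): print(u,v,w[v,u].round(1))
E
```

```text
{'time': 12.48, 'qpos': [-10.3, 17.04, -22.57, 50.73, -0.05, -1.55], 'tool_pos': [506.51, -10.95, 70.04], 'eef_rot': [-179.96, -0.33, 171.25], 'force': [-10.5, -0.57, -10.36], 'moment': [-0.15, 2.08, 0.03], 'opening': 15.74, 'finger_force': 39.57}
lever_grip []
cover_front []
lever_pivot [([493.3, -9.9, 38.3], 0.62)]
220 280 [508.2 -40.5  60.5]
335 280 [516.8  17.5  61.1]
230 275 [495.9 -30.4  79.3]
325 275 [515.9  13.1  56.5]
220 290 [514.1 -41.8  60.3]
```

View pics/w3.png

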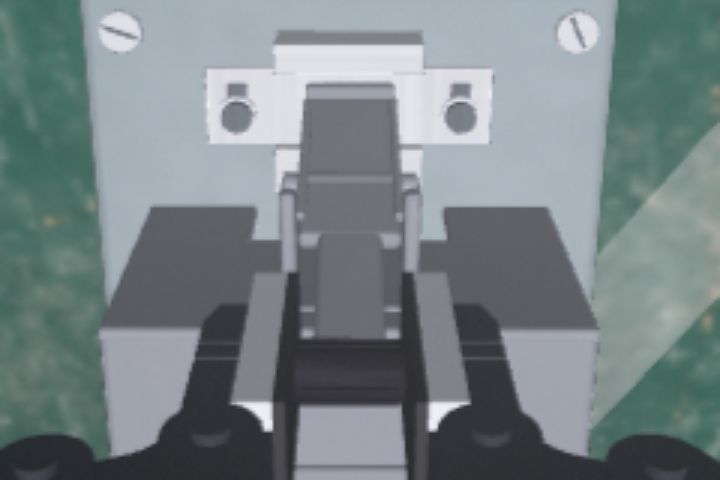

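The foot appears between the keeper lips, with the heel near the outer lip's edge at about (350,85) in the crop. The vertical load has stayed low even though the lever has dropped along its arc, so I'll measure the cover's tilt.

```bash
cat >> h.py <<'E'
def tilt(name):
    p=imaging.read_camera(name); w=cloud(p); c,s=np.cos(np.radians(-8.9)),np.sin(np.radians(-8.9))
    d=w-np.array([568.9,-21,0]); X=c*d[...,0]+s*d[...,1]; Y=-s*d[...,0]+c*d[...,1]; Z=w[...,2]
    m=(abs(X)<62)&(abs(Y)<41)&(abs(Y)>(10 if name!="wrist" else 14))&(Z>52)&(Z<72)
    x,y,z=X[m],Y[m],Z[m]; k=np.ones(len(x),bool)
    for _ in range(6):
        A=np.c_[x,y,np.ones_like(x)]; q=np.linalg.lstsq(A[k],z[k],rcond=None)[0]; r=abs(z-A@q); k=r<max(1.0,np.median(r)*2.5)
    print(name,k.sum(),"slope x,y",q[:2].round(4),"z at front",(q[2]-60*q[0]).round(2),"rear",(q[2]+60*q[0]).round(2),"xr",np.percentile(x[k],[2,98]).round())
E
python3 - <<'E'
from h import *
for c in("wrist","side","top"): tilt(c)
E
```

```text
wrist 1983 slope x,y [-0.0246 -0.0008] z at front 61.0 rear 58.04 xr [-58.  10.]
side 430 slope x,y [-0.0201  0.0025] z at front 60.23 rear 57.82 xr [-53.  61.]
top 432 slope x,y [-0.0255  0.0124] z at front 62.47 rear 59.41 xr [-30.  60.]
```

>>> play_rows --series '[[[-0.06,0,-0.1],0],[[0,0,0],0],[[0,0,0],0]]'

```text
time: 13.2
tool_pos: [506.4, -10.9, 70.3]
eef_rot: [-180.0, -0.4, 171.3]
force: [-11.2, -0.7, -14.1]
opening: 15.9
finger_force: 39.4
```

```bash
python3 - <<'E'
from h import *
p=imaging.read_camera("wrist"); w=cloud(p)
c,s=np.cos(np.radians(-8.9)),np.sin(np.radians(-8.9))
d=w-np.array([568.9,-21,0]); X=c*d[...,0]+s*d[...,1]; Y=-s*d[...,0]+c*d[...,1]
for u in (255,277,297):
    print(u,[(v,round(float(X[v,u]),1),round(float(Y[v,u]),1),round(float(w[v,u,2]),1)) for v in range(176,240,2)])
cv2.imwrite("pics/w4.png",cv2.resize(p["img"][175:245,235:320,::-1],None,fx=8,fy=8,interpolation=cv2.INTER_CUBIC))
E
```

```text
255 [(176, -99.0, -13.2, 7.3), (178, -97.7, -13.2, 7.2), (180, -96.3, -13.3, 6.7), (182, -96.6, -12.9, 12.7), (184, -96.7, -12.6, 18.0), (186, -95.3, -12.7, 17.6), (188, -94.5, -12.6, 19.1), (190, -93.1, -12.7, 18.5), (192, -91.9, -12.7, 18.7), (194, -90.3, -12.8, 17.2), (196, -86.6, -13.3, 9.2), (198, -85.3, -13.4, 9.0), (200, -84.1, -13.4, 9.5), (202, -82.8, -13.4, 9.5), (204, -81.1, -13.5, 8.4), (206, -79.8, -13.5, 8.5), (208, -78.8, -13.4, 9.6), (210, -77.4, -13.5, 9.2), (212, -76.3, -13.5, 10.0), (214, -74.2, -13.6, 7.9), (216, -73.0, -13.6, 8.5), (218, -75.3, -13.0, 18.3), (220, -74.7, -12.9, 20.2), (222, -73.5, -12.9, 20.6), (224, -71.7, -13.0, 19.3), (226, -70.5, -13.0, 19.5), (228, -78.3, -11.5, 42.3), (230, -78.0, -11.4, 44.3), (232, -76.8, -11.4, 44.3), (234, -76.3, -11.3, 45.8), (236, -75.8, -11.2, 47.5), (238, -73.9, -11.4, 45.7)]
277 [(176, -99.1, 0.5, 7.3), (178, -97.8, 0.5, 7.4), (180, -96.7, 0.5, 7.9), (182, -96.6, 0.5, 12.7), (184, -96.4, 0.4, 16.8), (186, -95.3, 0.4, 17.2), (188, -94.2, 0.5, 18.0), (190, -93.3, 0.5, 19.1), (192, -92.3, 0.5, 19.8), (194, -90.3, 0.5,
[... 679 characters left out ...]
4, 16.6), (186, -95.4, 12.4, 17.8), (188, -94.4, 12.3, 18.6), (190, -93.3, 12.3, 18.9), (192, -91.8, 12.4, 18.0), (194, -90.5, 12.5, 17.7), (196, -86.6, 13.1, 8.8), (198, -85.1, 13.1, 8.3), (200, -83.8, 13.1, 8.4), (202, -82.7, 13.1, 8.9), (204, -81.4, 13.2, 9.0), (206, -80.1, 13.2, 9.4), (208, -78.3, 13.3, 7.8), (210, -77.6, 13.2, 9.7), (212, -75.8, 13.3, 8.4), (214, -74.5, 13.3, 8.6), (216, -73.3, 13.3, 9.0), (218, -74.9, 12.8, 17.1), (220, -74.7, 12.7, 20.1), (222, -73.0, 12.8, 19.2), (224, -71.8, 12.8, 19.3), (226, -71.1, 12.7, 20.8), (228, -78.4, 11.3, 42.4), (230, -77.1, 11.4, 42.1), (232, -76.6, 11.3, 43.8), (234, -76.2, 11.2, 45.6), (236, -75.4, 11.1, 46.3), (238, -74.8, 11.1, 47.6)]
```

View pics/w4.png

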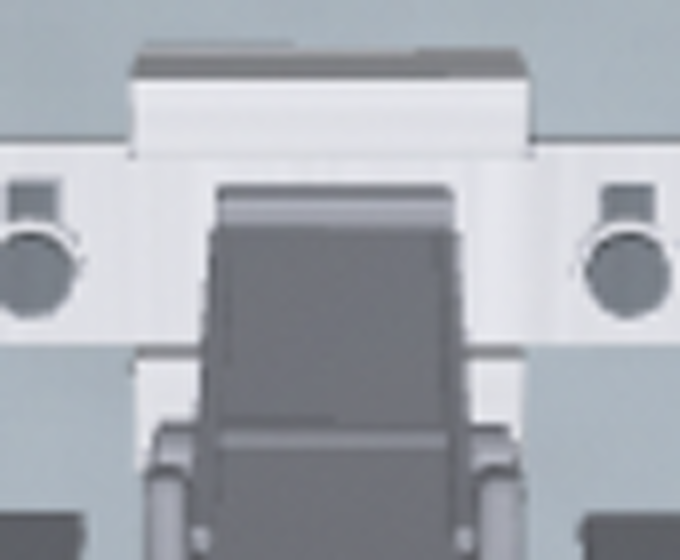

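Outer lip edge X≈-90, inner lip edge X≈-75.2, and the heel ends at X≈-87.9. So the 13 mm foot still has its nose just under the inner lip, and needs about 2 mm more at the grip.

>>> play_rows --series '[[[-0.1,0,0.03],0],[[0,0,0],0],[[0,0,0],0]]'

```text
time: 13.62
tool_pos: [512.2, -11.8, 73.5]
eef_rot: [-180.0, 0.2, 171.3]
force: [-8.2, 0.2, 4.3]
opening: 16.1
finger_force: 40.6
```

>>> play_rows --series '[[[-0.1,0,0],0],[[0,0,0],0],[[0,0,0],0]]'

```text
time: 14.0
tool_pos: [513.4, -12.0, 74.1]
eef_rot: [-180.0, 0.2, 171.3]
force: [-8.9, -0.9, 4.5]
opening: 16.2
finger_force: 40.6
```

It popped free (TCP jumped up 3.5 mm and the pull vanished). Lift on with carry.

>>> play_rows --series '[[[-0.04,0,-0.1],0],[[-0.05,0,-0.1],0],[[0,0,0],0]]'

```text
time: 14.38
tool_pos: [514.6, -12.1, 76.3]
eef_rot: [-180.0, 0.2, 171.3]
force: [-8.3, -0.1, 4.5]
opening: 16.1
finger_force: 40.6
```

>>> play_rows --series '[[[-0.06,0,-0.1],0],[[-0.06,0,-0.1],0],[[0,0,0],0]]'

```text
time: 14.75
tool_pos: [515.8, -12.3, 78.3]
eef_rot: [-180.0, 0.2, 171.3]
force: [-8.0, -0.5, 3.8]
opening: 16.0
finger_force: 40.6
```

```bash
python3 - <<'E'
from h import *
st()
for c in("wrist","side"): tilt(c)
p=imaging.read_camera("wrist"); w=cloud(p)
c,s=np.cos(np.radians(-8.9)),np.sin(np.radians(-8.9))
d=w-np.array([568.9,-21,0]); X=c*d[...,0]+s*d[...,1]
for u in (255,277):
    print(u,[(v,round(float(X[v,u]),1),round(float(w[v,u,2]),1)) for v in range(180,250,2)])
cv2.imwrite("pics/w5.png",cv2.resize(p["img"][165:265,217:337,::-1],None,fx=6,fy=6,interpolation=cv2.INTER_CUBIC))
E
```

```text
{'time': 14.75, 'qpos': [-10.27, 17.04, -21.23, 51.49, -0.02, -1.54], 'tool_pos': [515.82, -12.29, 78.31], 'eef_rot': [-179.98, 0.24, 171.26], 'force': [-8.0, -0.54, 3.82], 'moment': [-0.07, 1.61, 0.03], 'opening': 15.96, 'finger_force': 40.61}
wrist 2832 slope x,y [-0.088  -0.0016] z at front 70.47 rear 59.91 xr [-54.  25.]
side 398 slope x,y [-0.1062 -0.0118] z at front 71.05 rear 58.31 xr [-49.  60.]
255 [(180, -84.7, 8.4), (182, -83.6, 9.2), (184, -82.3, 9.4), (186, -80.9, 9.1), (188, -79.4, 8.7), (190, -78.0, 8.5), (192, -77.2, 10.4), (194, -75.4, 8.8), (196, -73.9, 8.5), (198, -72.8, 9.2), (200, -74.7, 19.3), (202, -73.4, 19.3), (204, -71.9, 19.0), (206, -70.6, 19.1), (208, -70.1, 21.2), (210, -68.8, 21.3), (212, -67.1, 20.3), (214, -65.7, 20.3), (216, -60.1, 8.9), (218, -75.7, 53.5), (220, -74.6, 53.6), (222, -74.0, 55.0), (224, -73.0, 55.2), (226, -72.4, 56.7), (228, -72.0, 58.4), (230, -70.6, 57.6), (232, -68.9, 56.3), (234, -67.9, 56.8), (236, -66.5, 56.1), (238, -65.8, 57.1), (240, -64.8, 57.3), (242, -63.1, 56.3), (244, -61.8, 55.9), (246, -60.5, 55.7), (248, -59.8, 56.7)]
277 [(180, -84.9, 9.2), (182, -89.0, 29.7), (184, -88.0, 30.4), (186, -86.7, 30.2), (188, -85.7, 30.9), (190, -84.7, 31.7), (192, -83.9, 32.9), (194, -83.1, 34.4), (196, -82.4, 36.0), (198, -81.9, 38.2), (200, -81.0, 38.8), (202, -80.5, 41.1), (204, -80.1, 43.3), (206, -79.0, 43.6), (208, -78.2, 44.6), (210, -78.1, 47.7), (212, -77.4, 48.8), (214, -76.7, 50.0), (216, -76.3, 52.0), (218, -75.3, 52.3), (220, -74.6, 53.5), (222, -73.9, 54.7), (224, -73.3, 56.0), (226, -72.9, 57.6), (228, -72.1, 58.4), (230, -71.5, 59.8), (232, -71.6, 62.6), (234, -70.4, 62.4), (236, -69.8, 63.4), (238, -69.5, 65.4), (240, -68.7, 66.0), (242, -68.0, 66.7), (244, -67.4, 67.8), (246, -67.4, 70.1), (248, -66.6, 70.7)]
```

View pics/w5.png

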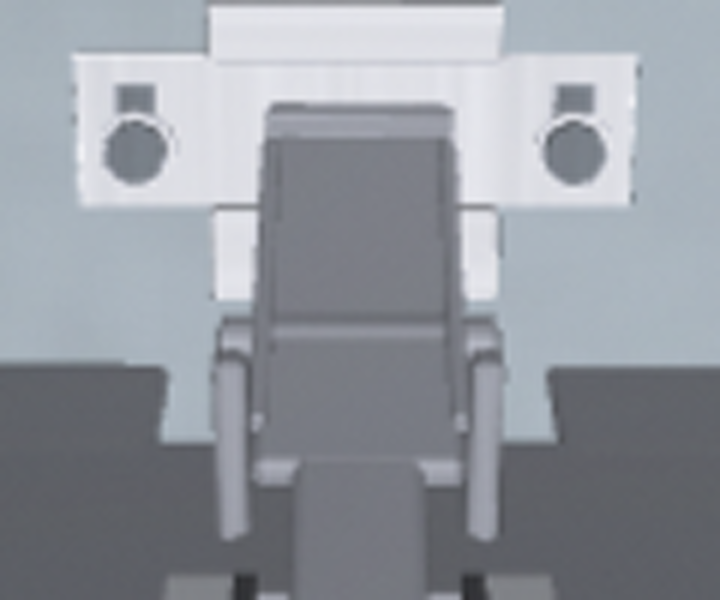

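The front is up about 12.5 mm with the foot clear above the keeper. I ease the lever back so the nose props on the inner lip.

>>> play_rows --series '[[[0.25,0,-0.06],0],[[0.25,0,-0.06],0],[[0.25,0,-0.05],0],[[0.25,0,-0.04],0],[[0.25,0,-0.03],0],[[0.25,0,-0.02],0],[[0.2,0,0],0],[[0,0,0],0]]'

```text
time: 15.9
tool_pos: [498.3, -9.4, 78.2]
eef_rot: [180.0, 0.1, 171.3]
force: [-0.2, 0.7, 0.0]
opening: 16.0
finger_force: 40.3
```

>>> play_rows --series '[[[0,0,0.1],0],[[0,0,0.1],0],[[0,0,0.05],0],[[0,0,0],0]]'

```text
time: 16.4
tool_pos: [499.0, -9.6, 77.5]
eef_rot: [-180.0, 0.2, 171.3]
force: [-3.3, 0.1, 14.3]
opening: 16.1
finger_force: 41.2
```

```bash
python3 - <<'E'
from h import *
st()
for c in("wrist","side"): tilt(c)
E
```

```text
{'time': 16.4, 'qpos': [-10.32, 15.43, -23.61, 50.76, 0.0, -1.59], 'tool_pos': [498.96, -9.57, 77.55], 'eef_rot': [-180.0, 0.2, 171.26], 'force': [-3.34, 0.13, 14.28], 'moment': [0.07, 0.71, -0.04], 'opening': 16.06, 'finger_force': 41.24}
wrist 1244 slope x,y [-0.0664  0.0002] z at front 66.61 rear 58.65 xr [-56.  11.]
side 437 slope x,y [-0.0677 -0.0019] z at front 66.44 rear 58.31 xr [-52.  60.]
```

>>> play_rows --series '[[[0,0,-0.2],0],[[0,0,0],0]]'

```text
time: 16.75
tool_pos: [498.3, -9.4, 78.0]
eef_rot: [180.0, 0.1, 171.3]
force: [-0.5, 0.5, 4.4]
opening: 15.9
finger_force: 40.7
```

>>> play_rows --series '[[[0,0,0],0],[[0,0,0],0],[[0,0,0],0]]' --jaw 0.45

```text
time: 17.12
tool_pos: [497.2, -9.3, 77.1]
eef_rot: [180.0, -0.0, 171.3]
force: [-0.0, -0.5, 0.3]
opening: 38.7
finger_force: 0.0
```

>>> play_rows --series '[[[0,0,-2.0],0],[[0,0,-3.0],0],[[0,0,-3.0],0],[[0,0,0],0],[[0,0,0],0]]'

```text
time: 17.75
tool_pos: [497.1, -9.3, 156.8]
eef_rot: [180.0, -0.0, 171.3]
force: [0.2, 0.1, 1.0]
opening: 38.3
finger_force: 0.0
```

```bash
python3 - <<'E'
from h import *
st()
for c in("wrist","side"): tilt(c)
p=imaging.read_camera("wrist"); w=cloud(p)
find(["rib_grip","lever_grip"],p)
m=(w[...,2]>72)&(w[...,2]<95)&(abs(w[...,0]-572)<40)&(abs(w[...,1]+21)<20)
print(rect(w[m]),w[m].mean(0),m.sum(),w[m][:,2].max())
E
```

```text
{'time': 17.75, 'qpos': [-10.33, 11.53, -16.56, 61.96, 0.0, -1.59], 'tool_pos': [497.09, -9.27, 156.77], 'eef_rot': [179.99, -0.05, 171.26], 'force': [0.21, 0.09, 1.04], 'moment': [-0.06, -0.04, 0.01], 'opening': 38.31, 'finger_force': 0.0}
wrist 6216 slope x,y [-0.0736  0.0008] z at front 67.17 rear 58.33 xr [-54.  60.]
side 458 slope x,y [-0.0736 -0.0052] z at front 66.91 rear 58.07 xr [-53.  60.]
rib_grip [([578.2, -21.6, 72.6], 0.73), ([500.2, -11.6, 91.5], 0.17)]
lever_grip [([497.9, -10.3, 89.6], 0.97)]
[array([577.6, -22.2]), array([12. , 56.8]), np.float64(80.9)] [572.38641113 -21.39401203  83.06325357] 1057 87.50452483347766
```

>>> play_rows --series '[[[-4.1,-0.03,0],0],[[-4.05,-0.03,0],0],[[0,0,3.0],0],[[0,0,3.0],0],[[0,0,2.0],0],[[0,0,1.1],0],[[0,0,0],0],[[0,0,0],0]]' --jaw 0.4

```text
time: 19.0
tool_pos: [578.6, -22.4, 67.3]
eef_rot: [180.0, 0.1, 171.3]
force: [0.8, -0.0, 0.0]
opening: 34.2
finger_force: 0.0
```

>>> play_rows --series '[[[0,0,0],0],[[0,0,0],0],[[0,0,0],0],[[0,0,0],0],[[0,0,0],0]]' --jaw 0 --squeeze 50

```text
time: 19.62
tool_pos: [578.7, -22.4, 67.6]
eef_rot: [180.0, 0.1, 171.3]
force: [0.0, 0.5, 6.4]
opening: 10.8
finger_force: 52.7
```

>>> play_rows --series '[[[0,0,-0.1],0],[[0,0,-0.1],0],[[0,0,0],0]]'

```text
time: 20.0
tool_pos: [577.4, -22.2, 67.9]
eef_rot: [180.0, -0.1, 171.3]
force: [-0.9, 0.5, -2.2]
opening: 11.0
finger_force: 51.7
```

>>> play_rows --series '[[[0,0,-0.1],0],[[0,0,0],0]]'

```text
time: 20.25
tool_pos: [577.9, -22.3, 69.4]
eef_rot: [180.0, -0.0, 171.3]
force: [-0.5, 0.3, -2.1]
opening: 10.7
finger_force: 51.7
```

```bash
python3 - <<'E'
from h import *
for c in("wrist","side"): tilt(c)
E
```

```text
wrist 17335 slope x,y [-0.0746  0.0003] z at front 68.88 rear 59.92 xr [-55.  33.]
side 425 slope x,y [-0.0778 -0.0042] z at front 68.8 rear 59.46 xr [-54.  60.]
```

>>> play_rows --series '[[[0.1,0,0],0],[[0.1,0,0],0],[[0.1,0,0],0],[[0,0,0],0]]'

```text
time: 20.85
tool_pos: [574.9, -21.8, 69.5]
eef_rot: [180.0, -0.0, 171.3]
force: [0.4, 0.0, -2.2]
opening: 10.5
finger_force: 51.7
```

>>> play_rows --series '[[[0.1,0,0],0],[[0.1,0,0],0],[[0.1,0,0],0],[[0.1,0,0],0],[[0,0,0],0]]'

```text
time: 21.48
tool_pos: [570.9, -21.2, 69.5]
eef_rot: [180.0, -0.0, 171.3]
force: [0.2, -1.2, -1.9]
opening: 10.9
finger_force: 51.7
```

>>> play_rows --series '[[[0.1,0,0],0],[[0.05,0,0],0],[[0,0,-0.1],0],[[0,0,-0.1],0],[[0,0,0],0]]'

```text
time: 22.1
tool_pos: [569.7, -21.0, 71.6]
eef_rot: [180.0, 0.0, 171.3]
force: [0.4, -0.2, -2.2]
opening: 10.8
finger_force: 51.7
```

```bash
python3 - <<'E'
from h import *
for c in("wrist","side"): tilt(c)
E
```

```text
wrist 16421 slope x,y [-0.0744  0.0009] z at front 70.54 rear 61.62 xr [-61.  25.]
side 414 slope x,y [-0.0722  0.0051] z at front 69.93 rear 61.27 xr [-60.  54.]
```

>>> play_rows --series '[[[0,0,-0.3],0],[[0,0,-0.6],0],[[0,0,-1.0],0],[[0,0,-1.5],0],[[0,0,-2.0],0],[[0,0,-2.0],0],[[0,0,-1.6],0],[[0,0,0],0],[[0,0,0],0]]'

```text
time: 23.32
tool_pos: [569.3, -21.0, 161.1]
eef_rot: [180.0, -0.0, 171.3]
force: [-0.2, 0.1, -2.3]
opening: 10.8
finger_force: 51.7
```

```bash
python3 - <<'E'
from h import *
st()
p=imaging.read_camera("top"); w=cloud(p)
# height map 20mm cells of bench, rows x from 380..640, cols y -90..-420
for x in range(640,370,-20):
    r=[]
    for y in range(-80,-420,-20):
        m=(abs(w[...,0]-x)<10)&(abs(w[...,1]-y)<10); r.append("%4d"%np.nanmax(w[...,2][m]) if m.any() else "   .")
    print(x,"".join(r))
E
```

```text
{'time': 23.32, 'qpos': [-10.18, 19.05, -5.78, 65.2, 0.0, -1.44], 'tool_pos': [569.27, -20.97, 161.08], 'eef_rot': [179.99, -0.03, 171.26], 'force': [-0.24, 0.13, -2.29], 'moment': [-0.03, -0.04, -0.02], 'opening': 10.83, 'finger_force': 51.73}
640   14   3   4  54  54  53  51  30  33  30  51  51  51  51  50  50  49
620  153   3   5  54  54  54  46  31  31  33  49  50  49  53  50  50  50
600  639   4   5  42  51  53   4   3   3   5  42  50  51  49  49  52  50
580  640   3   4   5   4   5   4   4   5   4  40  49  49  49  48  47  46
560  637   5   5   5   5   5   4   5   5   4   4   4   4   6   3   5   4
540  254   5   5   4   6   3   4   5   4   5   5   5   5   4   4   4   6
520    5   4   5   3   4   4   4   5   3   4   4   3   7   4   7   4  13
500    4   5   5   4   7   5   4   4   5   6   4   4   5   4   3  11  12
480    5   4   5   5   6   4   5   6   4   5   4   4   6   3   4   4   5
460    5   7   5   6   4   4   5   4   5   4   6   3   4   3  17  17  16
440    6   4   4   5   4   4   5   5   4   5   4   4   5   5   4  17  17
420    4   6   4   5   5   5   5   5   5   4   4   6   5   3   4   7   3
400    5   4   4   4   5   5   5   4   4   3   5   6   5   5   5   3   5
380    4   4   4   4   5   4   3   4   6   5   5   4   3   5   4   3   4
```

>>> play_rows --series '[[[0.5,-1.9,0],0],[[0.9,-3.8,0],0],[[0.9,-3.8,0],0],[[0.9,-3.8,0],0],[[0.9,-3.8,0],0],[[0.5,-1.8,0],0],[[0,0,0],0],[[0,0,0],0]]'

```text
time: 24.38
tool_pos: [495.3, -200.3, 161.2]
eef_rot: [180.0, -0.0, 171.3]
force: [0.1, -0.8, -2.4]
opening: 10.7
finger_force: 51.7
```

>>> play_rows --series '[[[0,0,1.5],0],[[0,0,2.0],0],[[0,0,2.0],0],[[0,0,2.0],0],[[0,0,1.3],0],[[0,0,0.6],0],[[0,0,0],0],[[0,0,0],0]]'

```text
time: 25.38
tool_pos: [495.9, -201.1, 68.1]
eef_rot: [-180.0, 0.1, 171.3]
force: [0.0, 0.3, -2.0]
opening: 10.7
finger_force: 51.7
```

```bash
python3 - <<'E'
from h import *
st()
p=imaging.read_camera("side"); print(finder.place_of("cover",p)[:1])
r=max(finder.cut_out("cover",p),key=lambda d:d["confidence"]); w=cloud(p)[r["region"]]
print(r["confidence"],np.nanpercentile(w,[1,50,99],axis=0).round(1))
cv2.imwrite("pics/s6.png",cv2.resize(p["img"][120:280,220:360,::-1],None,fx=3.5,fy=3.5))
E
```

```text
{'time': 25.38, 'qpos': [-30.67, 19.64, -19.07, 51.21, 0.01, -21.94], 'tool_pos': [495.92, -201.08, 68.12], 'eef_rot': [-179.98, 0.07, 171.26], 'force': [0.01, 0.27, -1.99], 'moment': [-0.01, -0.05, -0.01], 'opening': 10.74, 'finger_force': 51.67}
[{'location': [490.8, -201.8, 10.6], 'confidence': 0.74}]
0.67 [[ 412.5 -251.3   -1.1]
 [ 482.5 -169.7   57.7]
 [ 552.4 -147.2   85.6]]
```

View pics/s6.png

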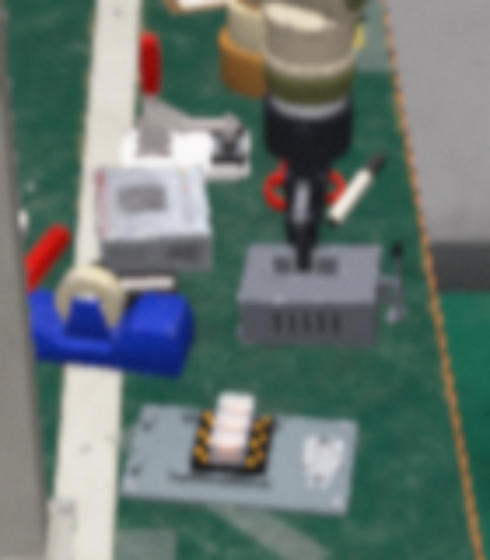

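The cover hangs at about (310,295) in the crop, just above clear bench. It is right of the opened box and well away from the dispenser and carton. Now I lower it gently.

>>> play_rows --series '[[[0,0,0.2],0],[[0,0,0.2],0],[[0,0,0.15],0],[[0,0,0.1],0],[[0,0,0.1],0],[[0,0,0],0]]'

```text
time: 26.28
tool_pos: [495.3, -200.8, 59.9]
eef_rot: [180.0, -0.0, 171.3]
force: [-0.5, 0.7, -2.9]
opening: 11.0
finger_force: 51.7
```

>>> play_rows --series '[[[0,0,0.1],0],[[0,0,0.1],0],[[0,0,0],0]]'

```text
time: 26.65
tool_pos: [495.1, -200.8, 59.1]
eef_rot: [-180.0, 0.0, 171.3]
force: [-4.5, 1.3, 8.4]
opening: 10.3
finger_force: 53.1
```

>>> play_rows --series '[[[0,0,0.1],0],[[0,0,0.1],0],[[0,0,0],0]]'

```text
time: 27.02
tool_pos: [494.1, -200.7, 58.0]
eef_rot: [-180.0, -0.1, 171.2]
force: [-11.2, 3.1, 16.9]
opening: 10.7
finger_force: 54.6
```

>>> play_rows --series '[[[0,0,0],0],[[0,0,0.1],0],[[0,0,0.1],0],[[0,0,0],0]]' --squeeze 20

```text
time: 27.52
tool_pos: [493.7, -200.8, 56.1]
eef_rot: [-179.9, -0.1, 171.2]
force: [-11.7, 2.2, 19.0]
opening: 11.0
finger_force: 55.2
```

```bash
python3 - <<'E'
from h import *
import h
p=imaging.read_camera("wrist"); w=cloud(p)
m=(abs(w[...,0]-491)<70)&(abs(w[...,1]+200)<45)&(w[...,2]>46)&(w[...,2]<60)
q=w[m]; A=np.c_[q[:,0]-491,q[:,1]+200,np.ones(len(q))]; k=np.ones(len(q),bool)
for _ in range(5):
    f=np.linalg.lstsq(A[k],q[k,2],rcond=None)[0]; k=abs(q[:,2]-A@f)<1.5
print(f.round(4),k.sum()); st()
E
```

```text
[-2.21000e-02  4.10000e-03  5.11466e+01] 24829
{'time': 27.58, 'qpos': [-30.71, 20.26, -20.1, 49.71, -0.11, -21.94], 'tool_pos': [493.68, -200.8, 56.09], 'eef_rot': [-179.93, -0.11, 171.23], 'force': [-10.92, 1.57, 18.52], 'moment': [0.33, 1.84, 0.03], 'opening': 10.48, 'finger_force': 55.18}
```

>>> play_rows --series '[[[0.1,0,0.1],0],[[0,0,0],0]]'

```text
time: 27.82
tool_pos: [492.9, -200.7, 55.3]
eef_rot: [-179.9, -0.1, 171.2]
force: [-11.9, 2.5, 19.4]
opening: 10.7
finger_force: 55.6
```

>>> play_rows --series '[[[0,0,0],0],[[0,0,0],0],[[0,0,0],0],[[0,0,0],0]]' --jaw 0.4

```text
time: 28.32
tool_pos: [494.4, -200.6, 52.7]
eef_rot: [180.0, -0.0, 171.3]
force: [0.7, -0.2, -0.7]
opening: 34.3
finger_force: 0.0
```

>>> play_rows --series '[[[0,0,-1.0],0],[[0,0,-3.0],0],[[0,0,-4.0],0],[[0,0,-4.0],0],[[0,0,0],0],[[0,0,0],0]]'

```text
time: 29.08
tool_pos: [494.3, -200.6, 173.1]
eef_rot: [-180.0, 0.0, 171.3]
force: [0.1, 0.1, -0.4]
opening: 34.4
finger_force: 0.0
```

```bash
python3 - <<'E'
from h import *
st()
p=imaging.read_camera("wrist"); find(["cover"],p); w=cloud(p)
m=(abs(w[...,0]-491)<50)&(abs(w[...,1]+200)<40)&(w[...,2]>44)&(w[...,2]<58)
q=w[m]; A=np.c_[q[:,0]-491,q[:,1]+200,np.ones(len(q))]; k=np.ones(len(q),bool)
for _ in range(5):
    f=np.linalg.lstsq(A[k],q[k,2],rcond=None)[0]; k=abs(q[:,2]-A@f)<1.5
print(f.round(4),k.sum())
E
```

```text
{'time': 29.08, 'qpos': [-30.72, 14.76, -9.97, 65.25, 0.01, -21.98], 'tool_pos': [494.32, -200.63, 173.09], 'eef_rot': [-180.0, 0.02, 171.26], 'force': [0.14, 0.07, -0.36], 'moment': [0.02, -0.0, -0.06], 'opening': 34.35, 'finger_force': 0.0}
cover [([495.0, -201.8, -1.0], 0.93), ([568.5, -17.7, -3.1], 0.23)]
[-4.00000e-04  0.00000e+00  4.99471e+01] 9340
```

The cover lies flat (top at 49.9 mm, no measurable slope) and the gripper is clear of it.

```bash
python3 -c "
from rig import finish_job; print(finish_job())"
```

```text
the job is handed in; nothing more can be done
None
```

The cover is off the box and lies flat and right way up on the clear bench to its right, about 190 mm from the box's middle, with nothing else disturbed on the way; the job is handed in at about 29 s, and no verdict came back.

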